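# Sweep the used wax blocks off the dissection board

## Task

Clear the dissection board: sweep the three used wax blocks across it with the fingers and over its edge into the open steel tray that stands against the board, so that they all lie in the tray and none leans on the board. Only push the blocks, without pinching, lifting or pressing on them, and let none go onto the bench or the slide box. Leave the specimen pot, the forceps and everything else where they are.

Things in the scene. Friction and masses are not known exactly. Their poses are not given: they have to be found in the camera images.
- board: the dissection board, a flat dull blue-grey plastic slab on rubber feet, fixed, 270 mm (its x) by 260 mm (its y), its smooth top 20 mm above the bench and without any rim; origin under its centre on the bench, x roughly away from the robot, y towards its left edge. The edges at y = -130 and y = +130 mm are the ones with the tray and the slide box
- tray: the open stainless steel tray, fixed, 270 mm (its x, along the board's edge) by 150 mm (its y), walls 3 mm thick and 15 mm high (5 mm lower than the board's top), inner floor about 3 mm up; it stands against either the left or the right edge of the board with a 3 mm gap, its axes parallel to the board's; origin under its centre on the bench
- slidebox: the closed flat brown slide box, fixed, 212 x 152 mm, 30 mm high, against the board's other edge; origin under its centre on the bench. Nothing goes there
- block1: one of three alike used wax blocks on the dissection board: a slotted pale plastic cassette 41 x 28 x 6 mm with a cream wax block 30 x 24 mm on it, 12 mm high in all, 11 to 20 g, lying flat, wax up; origin at the centre of its underside, x along its 41 mm length (the slanted end at -x), z up. It slides easily when pushed from the side; pushed off its middle it turns and drifts sideways
- block2: one of three alike used wax blocks on the dissection board: a slotted pale plastic cassette 41 x 28 x 6 mm with a cream wax block 30 x 24 mm on it, 12 mm high in all, 11 to 20 g, lying flat, wax up; origin at the centre of its underside, x along its 41 mm length (the slanted end at -x), z up. It slides easily when pushed from the side; pushed off its middle it turns and drifts sideways
- block3: one of three alike used wax blocks on the dissection board: a slotted pale plastic cassette 41 x 28 x 6 mm with a cream wax block 30 x 24 mm on it, 12 mm high in all, 11 to 20 g, lying flat, wax up; origin at the centre of its underside, x along its 41 mm length (the slanted end at -x), z up. It slides easily when pushed from the side; pushed off its middle it turns and drifts sideways
- pot: the closed specimen pot, upright on the board among the blocks, 38 mm across, 40 mm high, 60 g; origin at the centre of its underside. The three blocks and the pot lie in four rows about 58 mm apart along the board's x, one thing to a row, in any order, so that each block has a free way across the board in its y direction, either way
- forceps: steel dissecting forceps, 130 mm long, 10 mm wide, 5 mm high, lying near the board's far edge (124 mm from the board's centre) along its y; origin under its middle, y along its length
- spray: trigger spray bottle, 205 mm high, 74 mm across, on the bench to the left, clear of the work; origin under its centre
- beaker: glass beaker, 70 mm across, 85 mm high, on the bench to the right, clear of the work; origin under its centre
- petri: closed petri dish, 90 mm across, 16 mm high, on the bench to the left, clear of the work; origin under its centre
- marker: marker pen, 130 mm long, 14 mm thick, lying on the bench to the right, clear of the work; origin under its middle

How it is judged:
At the end, for the whole second after the job is handed in: All three blocks at rest in the tray: origins within 128 mm (tray x) and 69 mm (tray y) of its centre, under 35 mm above the bench, not touching the board; the pot upright (0.15 rad), pot and forceps within 15 mm of where they were (x of block1 in the frame of tray between -0.128 and 0.128 m and y of block1 in the frame of tray between -0.069 and 0.069 m and height (world z) of each of block1, block2, block3 below 0.035 m and contact force between each of block1, block2, block3 and board below 0.05 N and linear speed of each of block1, block2, block3 below 0.02 m/s and x of block2 in the frame of tray between -0.128 and 0.128 m and y of block2 in the frame of tray between -0.069 and 0.069 m and x of block3 in the frame of tray between -0.128 and 0.128 m and y of block3 in the frame of tray between -0.069 and 0.069 m and distance of each of pot, forceps from where it was at the start of the episode below 0.015 m and angle between pot's own z axis and vertical below 0.15 rad).
It fails at once if a wax block was lifted off the board instead of being swept (its underside centre over 30 mm above the board's top) (height (world z) of any of block1, block2, block3 above 0.05 m).
It fails at once if a wax block was pinched or pressed hard (over 15 N between the fingers and the block) (contact force between the fingers and block1 above 15 N or contact force between the fingers and block2 above 15 N or contact force between the fingers and block3 above 15 N).
It fails at once if a wax block fell on the bench or onto the slide box (contact force between any of block1, block2, block3 and slidebox above 0.05 N or (height (world z) of block1 below 0.012 m and (x of block1 in the frame of tray above 0.138 m or x of block1 in the frame of tray below -0.138 m or y of block1 in the frame of tray above 0.078 m or y of block1 in the frame of tray below -0.078 m)) or (height (world z) of block2 below 0.012 m and (x of block2 in the frame of tray above 0.138 m or x of block2 in the frame of tray below -0.138 m or y of block2 in the frame of tray above 0.078 m or y of block2 in the frame of tray below -0.078 m)) or (height (world z) of block3 below 0.012 m and (x of block3 in the frame of tray above 0.138 m or x of block3 in the frame of tray below -0.138 m or y of block3 in the frame of tray above 0.078 m or y of block3 in the frame of tray below -0.078 m))).
It fails at once if the specimen pot or the forceps were moved more than 15 mm, or the pot was tipped (distance of any of pot, forceps from where it was at the start of the episode above 0.015 m or angle between pot's own z axis and vertical above 0.3 rad).
It fails at once if the spray bottle, beaker, petri dish or marker was moved more than 20 mm (distance of any of spray, beaker, petri, marker from where it was at the start of the episode above 0.02 m).
It also fails if it takes over 67 s, if anything falls off the work surface, if the arm or the gripper's body presses on something with over 40 N, if the wrist force passes 120 N, or if a joint passes its speed limit or range.

## Robot

A 6-joint arm with a two-finger parallel gripper is mounted at the origin on the work surface. World frame = base frame: x ahead of the robot, y to its left, z up, the work surface at z = 0. Lengths are in m, angles in rad, forces in N, time in s.
With the tool pointing down it reaches from about 0.35 to 0.975 m from the base axis. Payload 4.9 kg.
Tool frame: the origin (TCP) lies at the very end of the fingers, on their centre line; the grasp point (between the pads) lies 19 mm behind it (ctrl.pinch_z is the distance from the TCP to the grasp point, in m); z points along the fingers, y is the direction in which the jaws open and shut (so a half turn about z gives the same grasp; the last joint's range is limited). The gripper opens to 85 mm and grips with 20 to 120 N. Pads are 22 mm wide; open, the fingers measure 114 mm over their backs; the gripper's body (76 mm by 85 mm) begins 54 mm behind the grasp point. The pads swing forward as they close: fully open they stand 13 mm farther back than shut.
Start: joints at [1.07, 0.053, 1.613, -0, 1.476, -0.119], TCP at [0.233, 0.58, 0.231] pointing down, gripper open.
Joint ranges: [-3.01, 3.01], [-1.01, 2.22], [0.06, 2.58], [-1.02, 4.17], [0.09, 2.62], [-3.14, 3.14]. Speed limits (rad/s): [2.57, 2.57, 3.14, 3.14, 3.14, 3.14].

## Interface

Orientations are given as a rotation vector (axis times angle).
In Python, from station import ctrl gives the robot as it stands.
- The arm moves only by the tool carry_out, never from a script. Its argument "series" is a list of rows, each a list of 7 numbers: the shift along the world's x, y, z each as a share of 0.025 m, from -1 to 1, then the turn, a rotation vector about the world's x, y, z each as a share of 0.1 rad, from -1 to 1, then the opening, from 0 (shut) to 1 (fully open). A call has 1 to 12 rows; each row shifts and turns the commanded pose from where the row before left it; what a row does not reach is not made up. A row lasts 1/10 s, in which the tool goes at most 50 mm and 8.59 degrees, less where a joint would pass 70% of its speed; a pose out of reach is approached as far as the arm can. A call with a number of a shift or a turn outside -1 to 1 is refused whole. A call with a gripper value outside its range is refused whole. The fingers move at their own pace and stop on an object; "grip_force" is the grip in N (left out, the last holds). Time passes only in rows, so rows that do not move let the fingers close. It gives the time, the measured TCP pose, the force and the opening at its end, in the units of the state.
- ctrl.get_obs(): the state, without advancing time (a new reading comes with each control period).
- ctrl.get_image(name): name is "side" or "top" or "wrist"; returns a dict with "frame" (420x560x3 uint8, blue, green, red), "fx", "fy", "cx", "cy" (pixels), "R" (3x3) and "t" (3): a world point X has camera coordinates R X + t; the wrist camera has in their place "hand_eye" (4x4, takes a point from camera to tool coordinates, whose origin is the TCP and whose axes are the flange's). Camera axes: x right, y down, z forward; pixel columns grow to the right and rows downward; lengths in m; the calibration is good to about 2 mm. A picture is of the moment at which its call begins: read the wrist's pose just before it. There is no depth.
- ctrl.finish_job(): hands the job in, once; it reports no verdict.
Trained networks look in a picture, given as the dict that the camera call returned (one of the last four; its "shot" number tells which), for a name from the list of things; names that differ only in an ending like _2 or _b are one class to them, and where a whole thing is asked for, a point or a joint stands for the part that bears it (a point fixed in the world has none). Each returns a list of dicts, best first, with "p" (0 to 1); they miss things now and then, are a little off and sometimes report something else, mostly with a low value. They report only what shows in the picture. A call takes as long as a camera call.
- ctrl.trace(picture, name): "mask" (420x560 bool, what is visible of it) and "rect" ([left, top, width, height] as shares, 0 to 1, of the picture: columns of its width, rows of its height, round what is visible of it).
- ctrl.mark_of(picture, name): "position" ([column, row] as shares, 0 to 1, of the picture: columns of its width, rows of its height: a listed point, or the origin of a listed thing).
The state is a dict: "t": time; "q": joint angles; "dq": joint speeds; "effort": joint torques, N m; "tool_pos": TCP position; "tool_rot": TCP orientation; "contact_force": force on the tool from outside, world axes, zero at the start; "wrist_torque": the same for the moment, N m; "opening": finger opening in m.
Only numpy, scipy, OpenCV 4.12 (cv2) and the standard library are available. Lean on these libraries where they do the work, as an engineer would, in place of code of your own. Each camera call takes 0.05 s, during which the arm holds its last target.

## Working session

There is one attempt and no reset: what is moved stays moved. The work goes in short steps, Python scripts to look and compute and a tool call to move; the robot and the scene stay as the last step left them, time stands still between calls to the robot, and variables do not carry over. Pictures are saved under pics/ and viewed, and the job is handed in when it is done.

Besides the shell and the picture viewer there is one more tool, called as name(argument=value, ...), one argument or row to a line, values as JSON. carry_out: Moves the arm, as the interface text tells. Shift numbers are shares of 0.025 m and turn numbers shares of 0.1 rad, none past 1 either way. Its arguments: {"type":"object","properties":{"series":{"type":"array"},"grip_force":{"type":"number"}},"required":["series"]}

```bash
mkdir -p pics; ls; python3 - <<'E'
from station import ctrl
import cv2,pickle
o=ctrl.get_obs();print(o['t'],o['tool_pos'],o['tool_rot'],o['opening'])
for n in ['top','side']:
    p=ctrl.get_image(n);cv2.imwrite(f'pics/{n}0.png',p['frame']);pickle.dump(p,open(f'{n}0.pkl','wb'))
    for t in ['board','tray','slidebox','block1','pot','forceps']:
        for r in ctrl.mark_of(p,t)[:4]: print(n,t,r['p'],r['position'][0]*560,r['position'][1]*420)
E
```

```text
pics
0.0 [0.23257468 0.57944493 0.23009156] [-5.96001720e-01 -3.08391051e+00  3.00703101e-03] 0.08558022427167278
top board 0.63 276.808 201.096
top tray 0.93 207.984 208.488
top slidebox 0.65 352.016 197.69400000000002
top slidebox 0.59 293.88800000000003 230.11800000000002
top block1 0.68 292.992 184.8
top block1 0.65 294.784 232.806
top block1 0.45 280.896 176.60999999999999
top block1 0.18 263.592 160.18800000000002
top pot 0.47 261.688 211.00799999999998
top forceps 0.43 264.712 159.894
top forceps 0.39 432.992 177.492
top forceps 0.27 112.112 182.994
side board 0.76 286.104 224.19600000000003
side tray 0.71 248.416 176.988
side slidebox 0.85 327.09599999999995 278.586
side slidebox 0.66 302.12 226.71599999999998
side block1 0.62 314.384 212.60399999999998
side block1 0.61 304.92 225.58200000000002
side block1 0.58 263.704 239.61
side forceps 0.45 314.384 196.98
```

```bash
python3 - <<'E'
import cv2
for n in ['top','side']:
    a=cv2.imread(f'pics/{n}0.png')
    cv2.imwrite(f'pics/{n}0z.png',cv2.resize(a[130:300,160:400],None,fx=3.3,fy=3.3,interpolation=cv2.INTER_CUBIC))
E
```

```text
(no output)
```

View pics/top0.png

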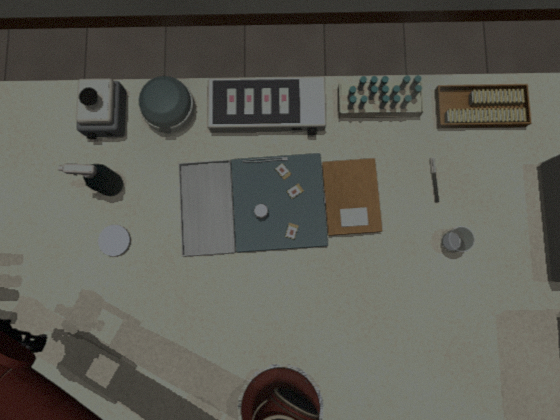

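View pics/side0.png

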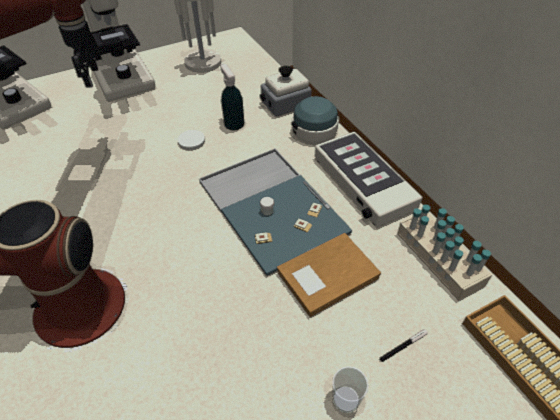

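```bash
sleep 1
```

```text
(no output)
```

The tray is at the left of the top view (+y) and the slide box at the right. The blocks are near (283,171), (295,190) and (291,231), and the pot is near (261,212).

View pics/top0z.png

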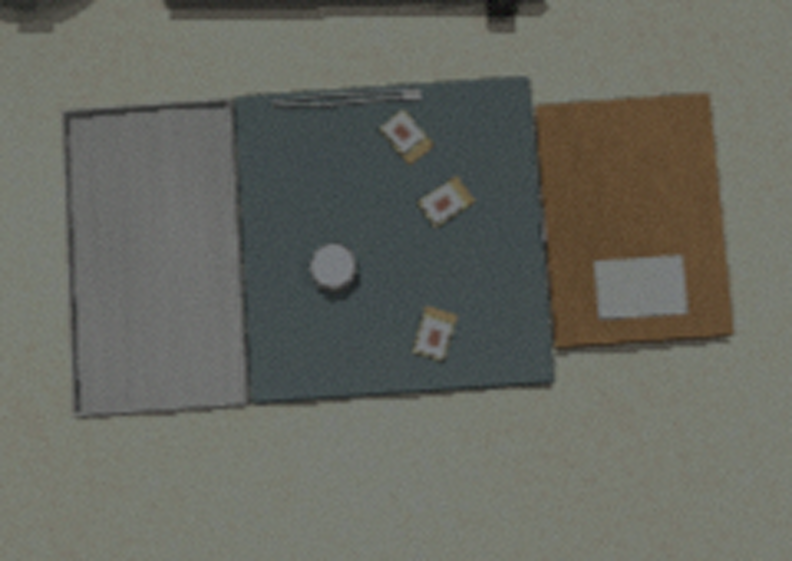

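```bash
cat > h.py <<'E'
import numpy as np,cv2,pickle
def ray(p,u,v):
    R=np.array(p['R']);t=np.array(p['t']).ravel()
    d=R.T@np.array([(u-p['cx'])/p['fx'],(v-p['cy'])/p['fy'],1.]);return -R.T@t,d
def atz(p,u,v,z):
    c,d=ray(p,u,v);return c+d*(z-c[2])/d[2]
def proj(p,X):
    x=np.array(p['R'])@X+np.array(p['t']).ravel();return p['fx']*x[0]/x[2]+p['cx'],p['fy']*x[1]/x[2]+p['cy']
E
python3 - <<'E'
from h import *
p=pickle.load(open('top0.pkl','rb'))
print(p['fx'],p['R'],p['t'])
from station import ctrl
q=ctrl.get_image('top');
for t in ['board','tray','slidebox','block1','pot','forceps']:
  z={'board':.02,'tray':.015,'slidebox':.03,'block1':.03,'pot':.06,'forceps':.025}[t]
  for r in ctrl.trace(q,t)[:4]:
    m=r['mask'].astype(np.uint8)
    c=max(cv2.findContours(m,0,2)[0],key=cv2.contourArea)
    rr=cv2.minAreaRect(c); b=cv2.boxPoints(rr)
    print(t,r['p'],m.sum(),atz(q,*rr[0],z).round(3),[atz(q,*k,z)[:2].round(3).tolist() for k in b])
E
```

```text
483.0264769357099 [[-0.00994594 -0.9998651  -0.01307096]
 [-0.98787195  0.01185054 -0.15481787]
 [ 0.15495189  0.01137263 -0.98785656]] [0.00541157 0.54983077 1.30764834]
board 0.93 7937 [ 0.561 -0.001  0.02 ] [[0.69, 0.143], [0.708, -0.127], [0.435, -0.141], [0.418, 0.121]]
board 0.64 130 [0.537 0.051 0.02 ] [[0.538, 0.075], [0.562, 0.051], [0.537, 0.027], [0.513, 0.051]]
board 0.46 139 [ 0.651 -0.013  0.02 ] [[0.656, 0.011], [0.676, -0.009], [0.647, -0.037], [0.626, -0.017]]
tray 0.7 4833 [0.548 0.209 0.015] [[0.68, 0.301], [0.69, 0.142], [0.421, 0.121], [0.411, 0.275]]
slidebox 0.89 4023 [ 0.573 -0.208  0.03 ] [[0.676, -0.121], [0.688, -0.281], [0.472, -0.292], [0.46, -0.135]]
slidebox 0.23 815 [0.459 0.461 0.03 ] [[0.503, 0.507], [0.502, 0.42], [0.415, 0.416], [0.416, 0.503]]
block1 0.56 139 [ 0.649 -0.013  0.03 ] [[0.654, 0.011], [0.674, -0.009], [0.644, -0.037], [0.624, -0.017]]
block1 0.52 146 [ 0.591 -0.047  0.03 ] [[0.592, -0.021], [0.615, -0.056], [0.59, -0.072], [0.567, -0.037]]
block1 0.43 128 [ 0.478 -0.037  0.03 ] [[0.464, -0.018], [0.501, -0.031], [0.493, -0.056], [0.455, -0.043]]
pot 0.42 154 [0.531 0.049 0.06 ] [[0.532, 0.075], [0.557, 0.05], [0.53, 0.024], [0.505, 0.049]]
forceps 0.7 1249 [0.65  0.536 0.025] [[0.659, 0.641], [0.732, 0.609], [0.641, 0.432], [0.569, 0.465]]
```

```bash
cat >> h.py <<'E'
C=None
E
python3 - <<'E'
from h import *
from station import ctrl
from scipy.optimize import least_squares
res=[]
for n in ['top','side']:
    q=ctrl.get_image(n)
    for t in ['board','tray','slidebox']:
        r=ctrl.trace(q,t)[0]; m=r['mask'].astype(np.uint8)
        c=max(cv2.findContours(m,0,2)[0],key=cv2.contourArea)
        h=cv2.convexHull(c);e=.02*cv2.arcLength(h,True);a=cv2.approxPolyDP(h,e,True)[:,0]
        z={'board':.02,'tray':.015,'slidebox':.03}[t]
        print(n,t,r['p'],[atz(q,u+.0,v+.0,z)[:2].round(3).tolist() for u,v in a])
    for t in ['block1','pot','forceps']:
        for r in ctrl.trace(q,t)[:4]:
            M=cv2.moments(r['mask'].astype(np.uint8));z={'block1':.028,'pot':.05,'forceps':.0225}[t]
            print(n,t,r['p'],M['m00'],atz(q,M['m10']/M['m00'],M['m01']/M['m00'],z)[:2].round(3))
E
```

```text
top board 0.96 [[0.706, -0.118], [0.437, -0.137], [0.423, 0.119], [0.686, 0.134]]
top tray 0.91 [[0.687, 0.143], [0.424, 0.125], [0.417, 0.268], [0.68, 0.288]]
top slidebox 0.75 [[0.684, -0.274], [0.477, -0.288], [0.467, -0.14], [0.671, -0.128]]
top block1 0.72 139.0 [ 0.65  -0.014]
top block1 0.66 144.0 [ 0.592 -0.047]
top forceps 0.39 74.0 [0.687 0.009]
top forceps 0.23 1143.0 [0.64  0.521]
side board 0.9 [[0.687, 0.127], [0.696, -0.129], [0.437, -0.148], [0.422, 0.111]]
side tray 0.81 [[0.69, 0.146], [0.422, 0.121], [0.411, 0.258], [0.67, 0.287]]
side slidebox 0.66 [[0.675, -0.131], [0.683, -0.281], [0.47, -0.299], [0.466, -0.147]]
side block1 0.69 147.0 [ 0.59  -0.049]
side block1 0.57 136.0 [ 0.477 -0.04 ]
side block1 0.48 120.0 [ 0.651 -0.017]
side pot 0.66 142.0 [ 0.471 -0.058]
side pot 0.53 203.0 [0.531 0.042]
side forceps 0.56 63.0 [0.687 0.017]
```

carry_out(
  series=[
    [0.645, -1, 0, 0, 0, -0.43, 0.1],
    [0.645, -1, 0, 0, 0, -0.43, 0.1],
    [0.645, -1, 0, 0, 0, -0.43, 0.1],
    [0.645, -1, 0, 0, 0, -0.43, 0.1],
    [0.645, -1, 0, 0, 0, -0.43, 0.1],
    [0.645, -1, 0, 0, 0, -0.43, 0.1],
    [0.645, -1, 0, 0, 0, -0.43, 0.1],
    [0.645, -1, 0, 0, 0, -0.43, 0.1],
    [0.645, -1, 0, 0, 0, -0.43, 0.1],
    [0.645, -1, 0, 0, 0, -0.43, 0.1],
    [0.645, -1, 0, 0, 0, -0.43, 0.1],
    [0.645, -1, 0, 0, 0, -0.43, 0.1],
  ],
)

```text
t: 2.95
tool_pos: [0.4269, 0.2789, 0.2315]
tool_rot: [1.366, 2.829, 0.001]
contact_force: [0.4, 0.4, 0.1]
opening: 0.0085
```

carry_out(
  series=[
    [0.645, -1, 0, 0, 0, -0.43, 0.1],
    [0.645, -1, 0, 0, 0, -0.43, 0.1],
    [0.645, -1, 0, 0, 0, -0.43, 0.1],
    [0.645, -1, 0, 0, 0, -0.43, 0.1],
    [0.645, -1, 0, 0, 0, -0.43, 0.1],
    [0.645, -1, 0, 0, 0, -0.43, 0.1],
    [0.645, -1, 0, 0, 0, -0.43, 0.1],
    [0.645, -1, 0, 0, 0, -0.43, 0.1],
    [0.645, -1, 0, 0, 0, -0.43, 0.1],
    [0.645, -1, 0, 0, 0, -0.43, 0.1],
    [0.645, -1, 0, 0, 0, -0.43, 0.1],
    [0.645, -1, 0, 0, 0, -0.43, 0.1],
  ],
)

```text
t: 4.15
tool_pos: [0.6204, -0.0212, 0.2313]
tool_rot: [2.043, 2.387, 0.0]
contact_force: [0.2, 0.5, 0.2]
opening: 0.0086
```

carry_out(
  series=[
    [0.645, -1, 0, 0, 0, -0.43, 0.1],
    [0.645, -1, 0, 0, 0, -0.43, 0.1],
    [0, 0, 0, 0, 0, 0, 0.1],
    [0, 0, 0, 0, 0, 0, 0.1],
  ],
)

```text
t: 4.55
tool_pos: [0.6521, -0.0703, 0.231]
tool_rot: [-2.141, -2.298, 0.0]
contact_force: [-0.5, 0.9, -0.3]
opening: 0.0089
```

```bash
python3 - <<'E'
from h import *
from station import ctrl
from scipy.spatial.transform import Rotation as Ro
o=ctrl.get_obs();print(o['t'],o['tool_pos'],Ro.from_rotvec(o['tool_rot']).as_matrix().round(3),o['opening'],o['contact_force'])
q=ctrl.get_image('wrist');cv2.imwrite('pics/w1.png',q['frame'])
T=np.eye(4);T[:3,:3]=Ro.from_rotvec(o['tool_rot']).as_matrix();T[:3,3]=o['tool_pos']
W=np.linalg.inv(T@np.array(q['hand_eye']));q['R']=W[:3,:3];q['t']=W[:3,3]
for t in ['block1','pot','forceps']:
  for r in ctrl.trace(q,t)[:4]:
    m=r['mask'].astype(np.uint8);M=cv2.moments(m);z={'block1':.028,'pot':.05,'forceps':.0225}[t]
    print(t,r['p'],M['m00'],atz(q,M['m10']/M['m00'],M['m01']/M['m00'],z)[:2].round(3))
E
```

```text
4.55 [ 0.65205688 -0.07032305  0.2309951 ] [[-0.07   0.998 -0.001]
 [ 0.998  0.07   0.001]
 [ 0.001 -0.001 -1.   ]] 0.00893326889990061 [-0.5444238   0.87853949 -0.26650676]
block1 0.83 1080.0 [ 0.65  -0.014]
block1 0.82 1045.0 [ 0.593 -0.047]
block1 0.62 1124.0 [ 0.48  -0.036]
pot 0.57 1855.0 [0.533 0.048]
forceps 0.63 545.0 [0.685 0.035]
forceps 0.2 50289.0 [0.563 0.   ]
```

View pics/w1.png

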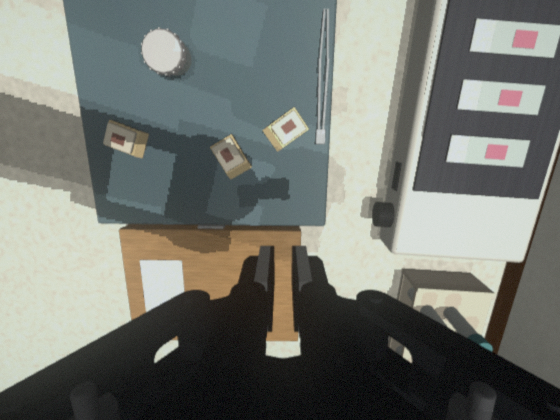

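The wrist view agrees with the fixed cameras. The forceps run along the far edge, columns 317–328, and the nearest block is at (286,128). I'm lowering behind it now.

carry_out(
  series=[
    [0, 0, -1, 0, 0, 0, 0.1],
    [0, 0, -1, 0, 0, 0, 0.1],
    [0, 0, -1, 0, 0, 0, 0.1],
    [0, 0, -1, 0, 0, 0, 0.1],
    [0, 0, -1, 0, 0, 0, 0.1],
    [0, 0, -1, 0, 0, 0, 0.1],
    [0, 0, -1, 0, 0, 0, 0.1],
    [0, 0, -0.6, 0, 0, 0, 0.1],
    [0, 0, -0.4, 0, 0, 0, 0.1],
    [0, 0, -0.2, 0, 0, 0, 0.1],
    [0, 0, 0, 0, 0, 0, 0.1],
  ],
)

```text
t: 5.85
tool_pos: [0.6522, -0.0699, 0.0264]
tool_rot: [2.141, 2.299, -0.0]
contact_force: [-0.1, 0.8, -0.4]
opening: 0.0083
```

carry_out(
  series=[
    [0, 0, -0.08, 0, 0, 0, 0.1],
    [-0.02, 0.3, 0, 0, 0, 0, 0.1],
    [-0.02, 0.3, 0, 0, 0, 0, 0.1],
    [-0.02, 0.3, 0, 0, 0, 0, 0.1],
    [-0.02, 0.3, 0, 0, 0, 0, 0.1],
    [-0.02, 0.3, 0, 0, 0, 0, 0.1],
    [-0.02, 0.3, 0, 0, 0, 0, 0.1],
    [-0.02, 0.3, 0, 0, 0, 0, 0.1],
    [-0.02, 0.3, 0, 0, 0, 0, 0.1],
    [-0.02, 0.3, 0, 0, 0, 0, 0.1],
    [-0.02, 0.3, 0, 0, 0, 0, 0.1],
  ],
)

```text
t: 6.95
tool_pos: [0.6473, 0.0055, 0.0246]
tool_rot: [2.141, 2.299, 0.0]
contact_force: [-0.3, -1.9, 2.7]
opening: 0.009
```

```bash
cat > look.py <<'E'
import sys
from h import *
from station import ctrl
o=ctrl.get_obs();print(o['t'],o['tool_pos'],o['contact_force'])
ims=[]
for n in ['wrist','side']:
    q=ctrl.get_image(n);ims.append(q['frame'])
ims[1]=cv2.resize(ims[1][130:300,170:397],(560,420),interpolation=cv2.INTER_CUBIC)
cv2.imwrite(f'pics/{sys.argv[1]}.png',cv2.resize(np.hstack(ims),(800,300)))
E
python3 look.py l1
```

```text
6.95 [0.64725838 0.00549655 0.0245653 ] [-0.32466493 -1.91652273  2.74731127]
```

View pics/l1.png

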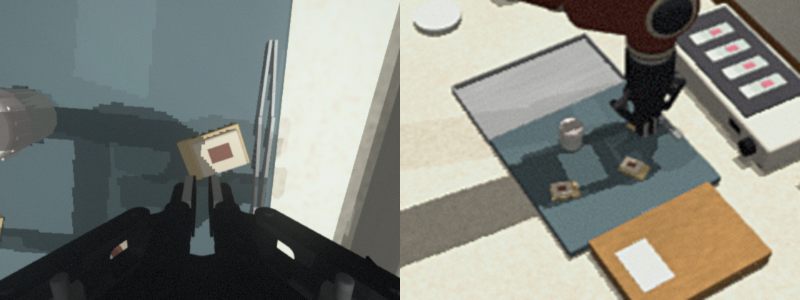

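The block sits against both fingers at (215,150) in the left half, with its corner about 10 px from the forceps. I'll keep pushing with a slight drift away from them.

carry_out(
  series=[
    [-0.06, 0.3, 0.03, 0, 0, 0, 0.1],
    [-0.06, 0.3, 0, 0, 0, 0, 0.1],
    [-0.06, 0.3, 0, 0, 0, 0, 0.1],
    [-0.06, 0.3, 0, 0, 0, 0, 0.1],
    [-0.04, 0.3, 0, 0, 0, 0, 0.1],
    [-0.04, 0.3, 0, 0, 0, 0, 0.1],
  ],
)

```text
t: 7.65
tool_pos: [0.6388, 0.0508, 0.0248]
tool_rot: [-2.141, -2.299, 0.0]
contact_force: [-1.0, -0.1, 1.5]
opening: 0.0088
```

```bash
python3 look.py l2
```

```text
7.65 [0.63882244 0.05078449 0.02482699] [-1.04522184 -0.09131391  1.47367585]
```

View pics/l2.png

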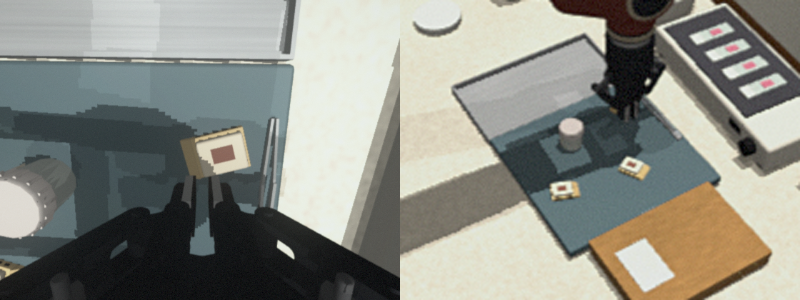

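carry_out(
  series=[
    [-0.03, 0.3, 0, 0, 0, 0, 0.1],
    [-0.03, 0.3, 0, 0, 0, 0, 0.1],
    [-0.02, 0.3, 0, 0, 0, 0, 0.1],
    [-0.02, 0.3, 0, 0, 0, 0, 0.1],
    [-0.02, 0.3, 0, 0, 0, 0, 0.1],
    [-0.02, 0.3, 0, 0, 0, 0, 0.1],
    [-0.02, 0.3, 0, 0, 0, 0, 0.1],
    [-0.02, 0.3, 0, 0, 0, 0, 0.1],
    [-0.02, 0.3, 0, 0, 0, 0, 0.1],
    [-0.02, 0.3, 0, 0, 0, 0, 0.1],
  ],
)

```text
t: 8.75
tool_pos: [0.6336, 0.1256, 0.0251]
tool_rot: [2.141, 2.299, 0.0]
contact_force: [-0.8, 0.1, 0.1]
opening: 0.0082
```

```bash
python3 look.py l3
```

```text
8.75 [0.63359855 0.1256066  0.02511282] [-0.75698104  0.13213447  0.08999463]
```

View pics/l3.png

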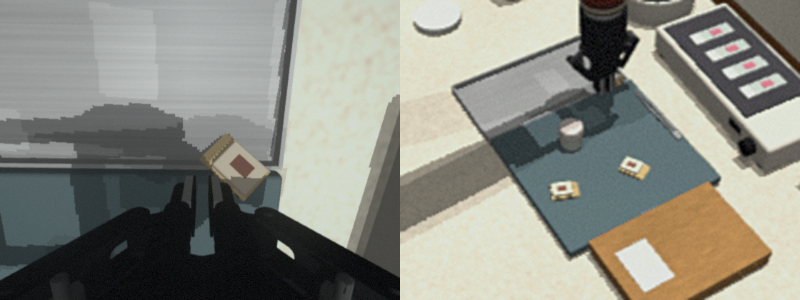

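The block is tipped over the edge but has turned off to the right: its rear corner is at (262,198), beside the right finger. I'll back off, raise above the forceps' height, shift +x and push again behind it.

carry_out(
  series=[
    [0.03, -0.4, 0, 0, 0, 0, 0.1],
    [0.03, -0.5, 0.12, 0, 0, 0, 0.1],
    [0.3, 0, 0, 0, 0, 0, 0.1],
    [0.3, 0, 0, 0, 0, 0, 0.1],
    [0, 0, 0, 0, 0, 0, 0.1],
  ],
)

```text
t: 9.35
tool_pos: [0.6516, 0.102, 0.0285]
tool_rot: [2.142, 2.297, 0.002]
contact_force: [0.5, 1.3, 0.0]
opening: 0.0083
```

```bash
python3 look.py l4
```

```text
9.35 [0.6516093  0.10201847 0.02853569] [0.51243073 1.31863393 0.02029134]
```

View pics/l4.png

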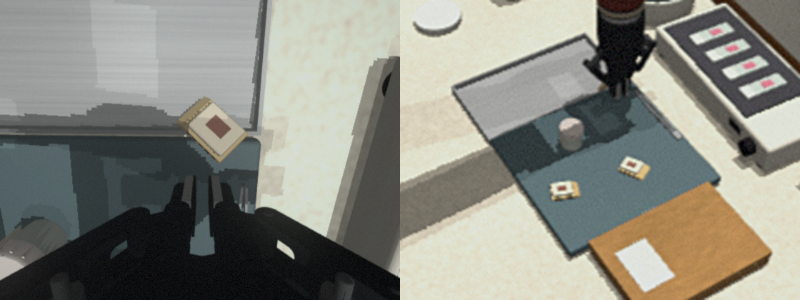

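carry_out(
  series=[
    [0.25, 0.12, 0, 0, 0, 0, 0.1],
    [0.1, 0.2, 0, 0, 0, 0, 0.1],
    [-0.02, 0.2, 0, 0, 0, 0, 0.1],
    [-0.02, 0.2, 0, 0, 0, 0, 0.1],
    [-0.02, 0.2, 0, 0, 0, 0, 0.1],
  ],
)

```text
t: 9.95
tool_pos: [0.6571, 0.1262, 0.028]
tool_rot: [-2.141, -2.299, 0.0]
contact_force: [-1.0, 0.7, 0.0]
opening: 0.0083
```

```bash
python3 look.py l5
```

```text
9.95 [0.65710879 0.12617333 0.02796283] [-0.97521394  0.66556265  0.02482857]
```

View pics/l5.png

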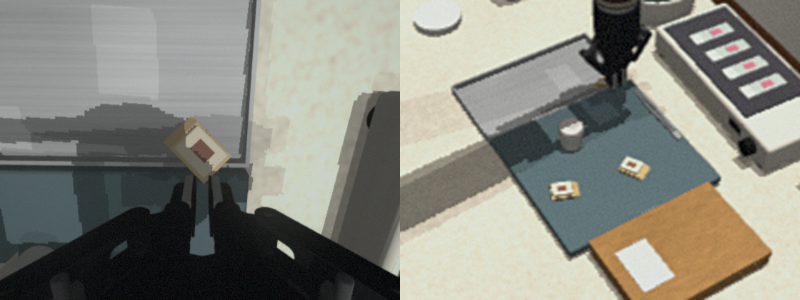

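Now it is centred on the fingers at (197,150) and well inside the tray wall. I'll push on past the tray wall.

carry_out(
  series=[
    [-0.02, 0.25, 0, 0, 0, 0, 0.1],
    [-0.02, 0.25, 0, 0, 0, 0, 0.1],
    [-0.02, 0.25, 0, 0, 0, 0, 0.1],
    [-0.02, 0.25, 0, 0, 0, 0, 0.1],
    [-0.02, 0.25, 0, 0, 0, 0, 0.1],
  ],
)

```text
t: 10.55
tool_pos: [0.6548, 0.1574, 0.028]
tool_rot: [-2.141, -2.299, -0.0]
contact_force: [-0.5, -0.2, -0.2]
opening: 0.0084
```

```bash
python3 look.py l6
```

```text
10.55 [0.65477943 0.15737884 0.02804089] [-0.53363927 -0.18947319 -0.18856659]
```

View pics/l6.png

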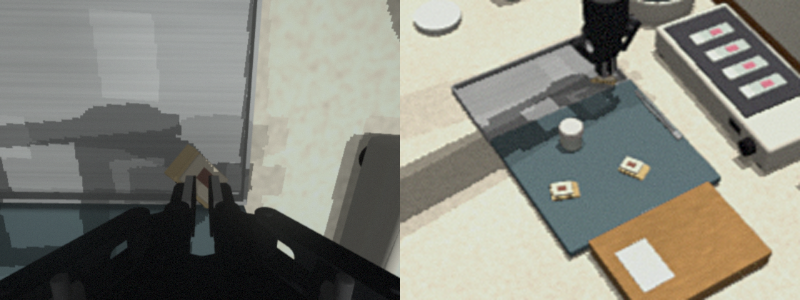

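carry_out(
  series=[
    [0, 0, 0.6, 0, 0, 0, 0.1],
    [0, 0, 1, 0, 0, 0, 0.1],
    [0, -0.5, 1, 0, 0, 0, 0.1],
    [0, -1, 0, 0, 0, 0, 0.1],
    [0, -1, 0, 0, 0, 0, 0.1],
  ],
)

```text
t: 11.15
tool_pos: [0.6563, 0.0936, 0.0964]
tool_rot: [2.138, 2.297, 0.005]
contact_force: [-0.5, -0.6, 0.2]
opening: 0.0087
```

```bash
python3 look.py l7
```

```text
11.15 [0.65634429 0.09361899 0.09639872] [-0.53194447 -0.57883418  0.17586741]
```

View pics/l7.png

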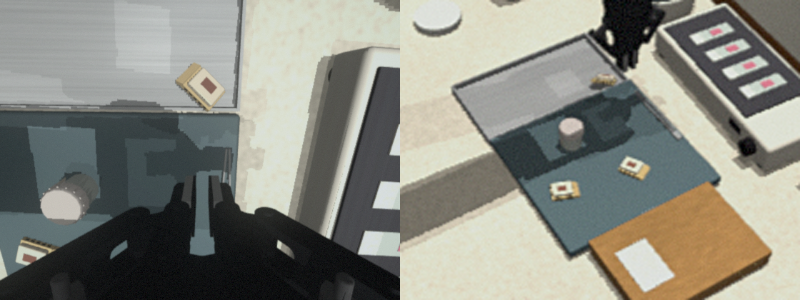

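The block is in the tray but its tail rests on the tray wall at about (211,107). I'll get behind it low down and push it clear.

carry_out(
  series=[
    [-0.2, 0.9, 0, 0, 0, 0, 0.1],
    [0, 0, -1, 0, 0, 0, 0.1],
    [0, 0, -1, 0, 0, 0, 0.1],
    [0, 0, -0.6, 0, 0, 0, 0.1],
    [0, 0, -0.3, 0, 0, 0, 0.1],
    [0, 0, 0, 0, 0, 0, 0.1],
  ],
)

```text
t: 11.85
tool_pos: [0.6502, 0.1169, 0.0213]
tool_rot: [-2.141, -2.299, -0.0]
contact_force: [0.1, 0.4, 0.7]
opening: 0.0086
```

```bash
python3 look.py l8
```

```text
11.85 [0.65022698 0.11694941 0.02127025] [0.1321127  0.41180356 0.65753614]
```

View pics/l8.png

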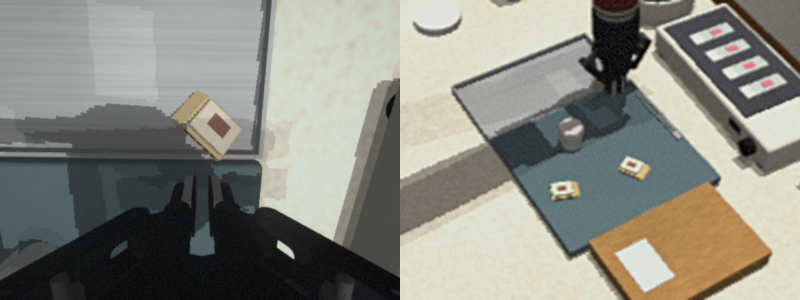

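carry_out(
  series=[
    [0.2, 0.2, 0, 0, 0, 0, 0.1],
    [0, 0.25, 0, 0, 0, 0, 0.1],
    [0, 0.25, 0, 0, 0, 0, 0.1],
    [0, 0.25, 0, 0, 0, 0, 0.1],
    [0, 0.25, 0, 0, 0, 0, 0.1],
    [0, 0.25, 0, 0, 0, 0, 0.1],
    [0, 0.2, 0, 0, 0, 0, 0.1],
  ],
)

```text
t: 12.65
tool_pos: [0.6547, 0.1587, 0.0205]
tool_rot: [-2.141, -2.299, 0.0]
contact_force: [-0.5, 0.4, 0.7]
opening: 0.0086
```

```bash
python3 look.py l9
```

```text
12.65 [0.65473321 0.1586925  0.02048206] [-0.48326482  0.35516414  0.71612738]
```

View pics/l9.png

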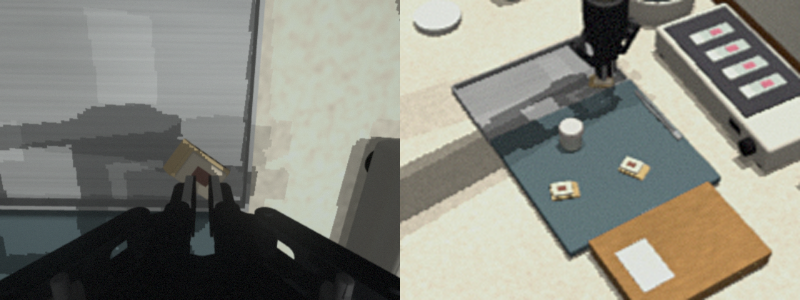

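carry_out(
  series=[
    [0, 0, 0.6, 0, 0, 0, 0.1],
    [0, 0, 1, 0, 0, 0, 0.1],
    [0, -0.6, 1, 0, 0, 0, 0.1],
    [-0.3, -1, 0, 0, 0, 0, 0.1],
    [0, -0.3, 0, 0, 0, 0, 0.1],
  ],
)

```text
t: 13.25
tool_pos: [0.6482, 0.1088, 0.0882]
tool_rot: [2.141, 2.295, 0.003]
contact_force: [0.1, -0.3, 0.1]
opening: 0.0083
```

```bash
python3 - <<'E'
from h import *
from station import ctrl
o=ctrl.get_obs();print(o['t'],o['tool_pos'])
q=ctrl.get_image('wrist');s=ctrl.get_image('side')
cv2.imwrite('pics/l10.png',np.hstack([cv2.resize(q['frame'][0:250,150:400],(500,500),interpolation=2),cv2.resize(s['frame'][150:240,240:330],(300,300),interpolation=2)] if 0 else [cv2.resize(q['frame'][0:250,150:400],(400,400),interpolation=2),cv2.resize(s['frame'][150:240,250:340],(400,400),interpolation=2)]))
E
```

```text
13.25 [0.64817204 0.10875906 0.08820515]
```

View pics/l10.png

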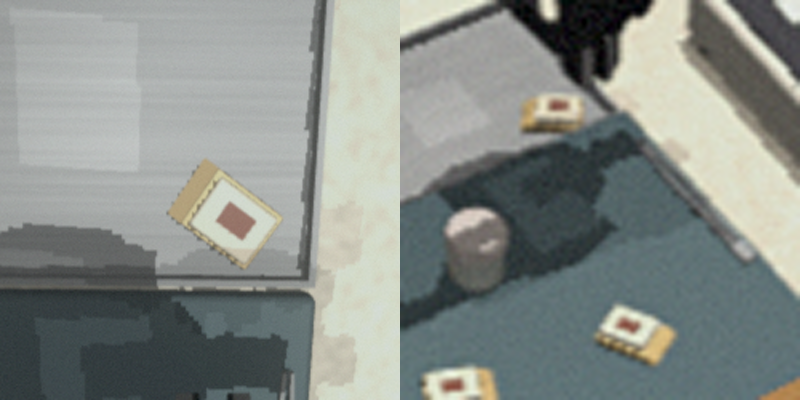

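Block A now lies flat in the tray, clear of the wall. Next is the second block, at about (0.592, -0.048).

carry_out(
  series=[
    [-0.22, -0.91, 0, 0, 0, 0, 0.1],
    [-0.22, -0.91, 0, 0, 0, 0, 0.1],
    [-0.22, -0.91, 0, 0, 0, 0, 0.1],
    [-0.22, -0.91, 0, 0, 0, 0, 0.1],
    [-0.22, -0.91, 0, 0, 0, 0, 0.1],
    [-0.22, -0.91, 0, 0, 0, 0, 0.1],
    [-0.22, -0.91, 0, 0, 0, 0, 0.1],
    [-0.22, -0.91, 0, 0, 0, 0, 0.1],
    [-0.22, -0.91, 0, 0, 0, 0, 0.1],
    [0, 0, 0, 0, 0, 0, 0.1],
  ],
)

```text
t: 14.35
tool_pos: [0.5973, -0.0956, 0.0849]
tool_rot: [-2.143, -2.296, 0.001]
contact_force: [-0.1, -0.4, 0.3]
opening: 0.0086
```

```bash
python3 look.py l11
```

```text
14.35 [ 0.5973432  -0.09562519  0.08494067] [-0.08382258 -0.41489649  0.25603726]
```

View pics/l11.png

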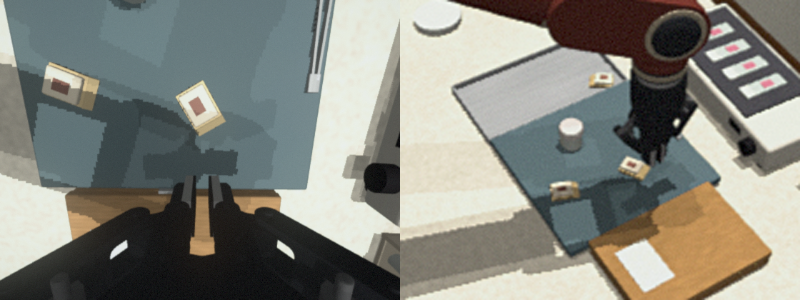

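carry_out(
  series=[
    [0, 0, -1, 0, 0, 0, 0.1],
    [0, 0, -0.9, 0, 0, 0, 0.1],
    [0, 0, -0.4, 0, 0, 0, 0.1],
    [0, 0, -0.1, 0, 0, 0, 0.1],
    [-0.02, 0.3, 0, 0, 0, 0, 0.1],
    [-0.02, 0.3, 0, 0, 0, 0, 0.1],
    [-0.02, 0.3, 0, 0, 0, 0, 0.1],
    [-0.02, 0.3, 0, 0, 0, 0, 0.1],
    [-0.02, 0.3, 0, 0, 0, 0, 0.1],
    [-0.02, 0.3, 0, 0, 0, 0, 0.1],
  ],
)

```text
t: 15.45
tool_pos: [0.5952, -0.0488, 0.0262]
tool_rot: [2.14, 2.298, 0.0]
contact_force: [0.3, -1.4, 1.8]
opening: 0.0083
```

```bash
python3 look.py l12
```

```text
15.45 [ 0.59521182 -0.04879799  0.02617236] [ 0.30307532 -1.41915435  1.80984948]
```

View pics/l12.png

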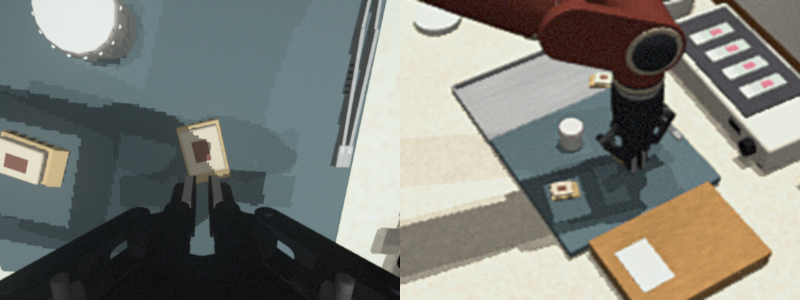

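carry_out(
  series=[
    [-0.01, 0.3, -0.04, 0, 0, 0, 0.1],
    [-0.01, 0.3, -0.03, 0, 0, 0, 0.1],
    [-0.01, 0.3, 0, 0, 0, 0, 0.1],
    [-0.01, 0.3, 0, 0, 0, 0, 0.1],
    [-0.01, 0.3, 0, 0, 0, 0, 0.1],
    [-0.01, 0.3, 0, 0, 0, 0, 0.1],
    [-0.01, 0.3, 0, 0, 0, 0, 0.1],
  ],
)

```text
t: 16.25
tool_pos: [0.5948, 0.0025, 0.0257]
tool_rot: [2.139, 2.296, 0.001]
contact_force: [-0.5, -3.5, 6.8]
opening: 0.0085
```

```bash
python3 look.py l13
```

```text
16.25 [0.59483698 0.00250624 0.02572886] [-0.50123634 -3.54460669  6.8109394 ]
```

View pics/l13.png

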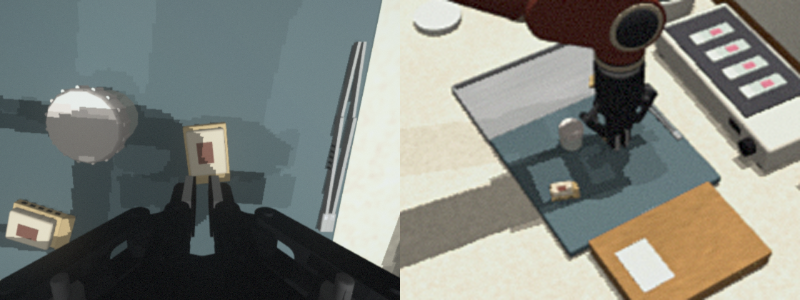

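The upward force of 6.8 N says the fingertips are riding on the cassette's ledge. I'll lift, back off and re-engage lower.

carry_out(
  series=[
    [0, 0, 0.2, 0, 0, 0, 0.1],
    [0.02, -0.3, 0, 0, 0, 0, 0.1],
    [0.02, -0.4, 0, 0, 0, 0, 0.1],
    [0, 0, -0.2, 0, 0, 0, 0.1],
    [0, 0, -0.05, 0, 0, 0, 0.1],
    [0, 0, 0, 0, 0, 0, 0.1],
  ],
)

```text
t: 16.95
tool_pos: [0.5933, -0.0143, 0.0215]
tool_rot: [-2.141, -2.297, 0.002]
contact_force: [0.1, 0.2, 1.0]
opening: 0.0087
```

```bash
python3 look.py l14
```

```text
16.95 [ 0.59331638 -0.01429649  0.02149864] [0.06001951 0.24469452 1.03725983]
```

View pics/l14.png

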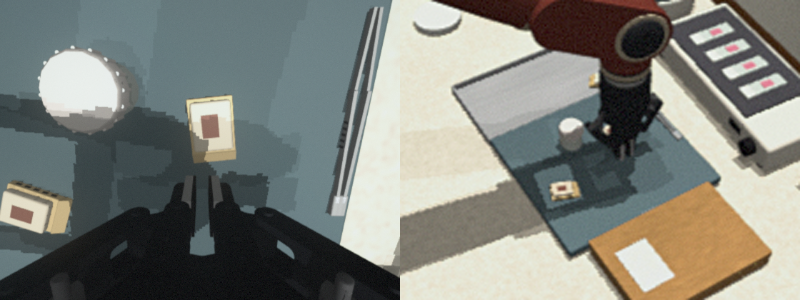

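carry_out(
  series=[
    [0.2, 0.1, 0, 0, 0, 0, 0.1],
    [-0.02, 0.25, 0, 0, 0, 0, 0.1],
    [-0.02, 0.25, 0, 0, 0, 0, 0.1],
    [-0.02, 0.25, 0, 0, 0, 0, 0.1],
    [-0.02, 0.25, 0, 0, 0, 0, 0.1],
    [-0.02, 0.25, 0, 0, 0, 0, 0.1],
    [-0.02, 0.25, 0, 0, 0, 0, 0.1],
  ],
)

```text
t: 17.75
tool_pos: [0.5961, 0.0264, 0.0227]
tool_rot: [2.141, 2.299, 0.0]
contact_force: [0.0, -0.7, 1.4]
opening: 0.0085
```

```bash
python3 look.py l15
```

```text
17.75 [0.59610263 0.02635815 0.02267748] [ 0.02771327 -0.67794089  1.38718638]
```

View pics/l15.png

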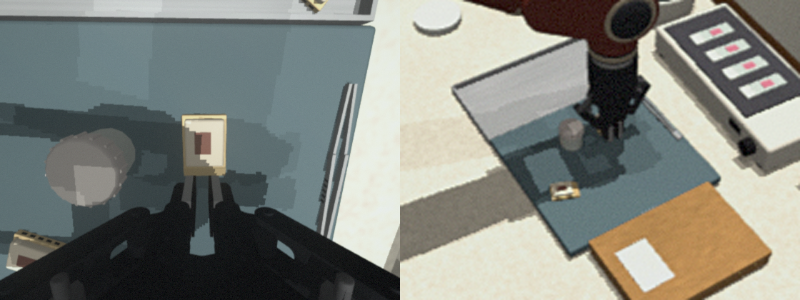

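carry_out(
  series=[
    [-0.02, 0.25, 0, 0, 0, 0, 0.1],
    [-0.02, 0.25, 0, 0, 0, 0, 0.1],
    [-0.02, 0.25, 0, 0, 0, 0, 0.1],
    [-0.02, 0.25, 0, 0, 0, 0, 0.1],
    [-0.02, 0.25, 0, 0, 0, 0, 0.1],
    [-0.02, 0.25, 0, 0, 0, 0, 0.1],
  ],
)

```text
t: 18.45
tool_pos: [0.593, 0.0638, 0.0225]
tool_rot: [-2.141, -2.299, 0.0]
contact_force: [-0.0, -0.8, -0.3]
opening: 0.0086
```

```bash
python3 look.py l16
```

```text
18.45 [0.59302279 0.06381991 0.02252084] [-0.00442397 -0.848979   -0.30031911]
```

View pics/l16.png

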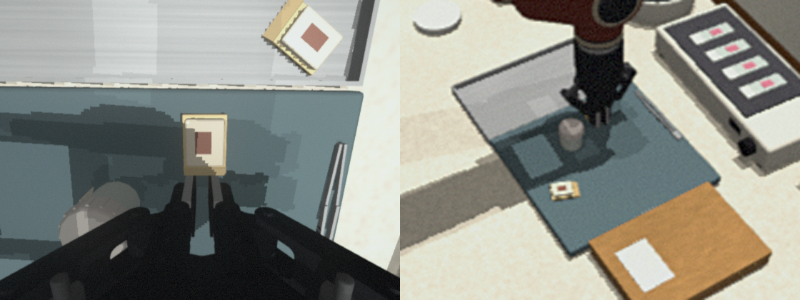

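carry_out(
  series=[
    [-0.02, 0.25, 0, 0, 0, 0, 0.1],
    [-0.02, 0.25, 0, 0, 0, 0, 0.1],
    [-0.02, 0.25, 0, 0, 0, 0, 0.1],
    [-0.02, 0.25, 0, 0, 0, 0, 0.1],
    [-0.02, 0.25, 0, 0, 0, 0, 0.1],
    [-0.02, 0.25, 0, 0, 0, 0, 0.1],
    [-0.02, 0.25, 0, 0, 0, 0, 0.1],
    [-0.02, 0.25, 0, 0, 0, 0, 0.1],
    [-0.02, 0.25, 0, 0, 0, 0, 0.1],
  ],
)

```text
t: 19.45
tool_pos: [0.5888, 0.1199, 0.0228]
tool_rot: [2.141, 2.299, 0.0]
contact_force: [0.6, -0.4, 0.0]
opening: 0.0084
```

```bash
python3 look.py l17
```

```text
19.45 [0.58881759 0.11993752 0.02284562] [ 0.56454108 -0.39287159  0.04560152]
```

View pics/l17.png

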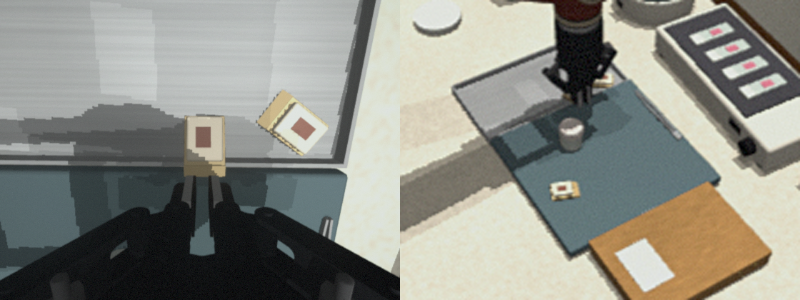

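carry_out(
  series=[
    [-0.02, 0.25, 0, 0, 0, 0, 0.1],
    [-0.02, 0.25, 0, 0, 0, 0, 0.1],
    [-0.02, 0.25, 0, 0, 0, 0, 0.1],
    [-0.02, 0.25, 0, 0, 0, 0, 0.1],
    [-0.02, 0.25, 0, 0, 0, 0, 0.1],
    [-0.02, 0.25, -0.1, 0, 0, 0, 0.1],
    [-0.02, 0.25, -0.1, 0, 0, 0, 0.1],
    [0, 0, 0, 0, 0, 0, 0.1],
  ],
)

```text
t: 20.35
tool_pos: [0.5845, 0.164, 0.0168]
tool_rot: [-2.14, -2.299, 0.001]
contact_force: [-0.5, -0.8, 0.1]
opening: 0.0086
```

```bash
python3 look.py l18
```

```text
20.35 [0.58451509 0.16396415 0.01684751] [-0.45363599 -0.8095862   0.06109793]
```

View pics/l18.png

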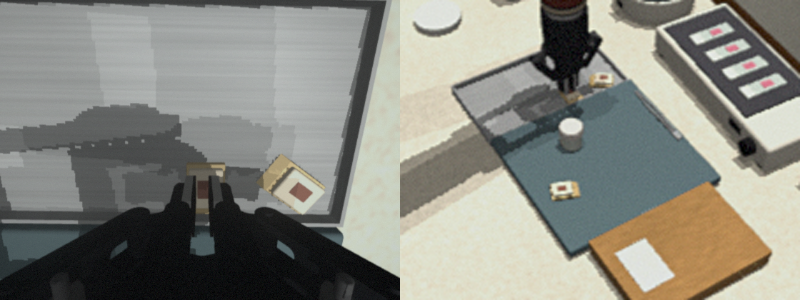

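carry_out(
  series=[
    [0, 0, 0.6, 0, 0, 0, 0.1],
    [0, 0, 1, 0, 0, 0, 0.1],
    [0, 0, 1, 0, 0, 0, 0.1],
    [-0.41, -1, 0.2, 0, 0, 0, 0.1],
    [-0.41, -1, 0, 0, 0, 0, 0.1],
    [-0.41, -1, 0, 0, 0, 0, 0.1],
  ],
)

```text
t: 21.05
tool_pos: [0.5549, 0.0873, 0.0897]
tool_rot: [2.139, 2.298, 0.003]
contact_force: [-0.9, -0.2, 0.1]
opening: 0.0085
```

```bash
python3 look.py l19
```

```text
21.05 [0.55488605 0.08730558 0.08968636] [-0.90370359 -0.21583745  0.08176602]
```

View pics/l19.png

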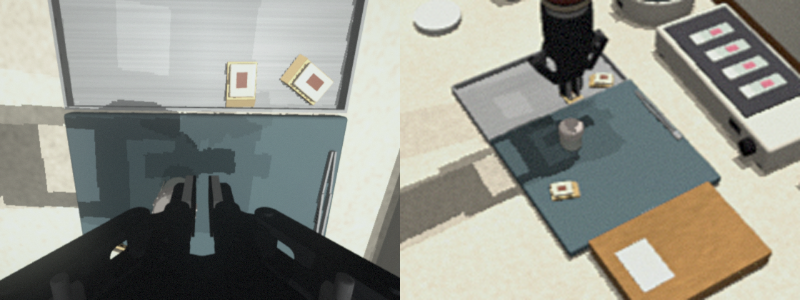

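carry_out(
  series=[
    [-0.41, -1, 0, 0, 0, 0, 0.1],
    [-0.41, -1, 0, 0, 0, 0, 0.1],
    [-0.41, -1, 0, 0, 0, 0, 0.1],
    [-0.41, -1, 0, 0, 0, 0, 0.1],
    [-0.41, -1, 0, 0, 0, 0, 0.1],
    [-0.41, -1, 0, 0, 0, 0, 0.1],
    [-0.41, -1, 0, 0, 0, 0, 0.1],
    [0, 0, 0, 0, 0, 0, 0.1],
  ],
)

```text
t: 21.95
tool_pos: [0.4826, -0.0887, 0.0887]
tool_rot: [2.144, 2.294, 0.0]
contact_force: [-0.1, 0.8, 0.6]
opening: 0.0083
```

```bash
python3 - <<'E'
from h import *
from station import ctrl
o=ctrl.get_obs();print(o['t'],o['tool_pos'])
q=ctrl.get_image('wrist');s=ctrl.get_image('side');t=ctrl.get_image('top')
cv2.imwrite('pics/l20.png',np.vstack([np.hstack([cv2.resize(q['frame'],(400,300)),cv2.resize(s['frame'][150:225,240:340],(400,300),interpolation=2)]),np.hstack([cv2.resize(t['frame'][150:255,200:340],(400,300),interpolation=2)]*2)]))
E
```

```text
21.95 [ 0.48261831 -0.0886776   0.08865496]
```

View pics/l20.png

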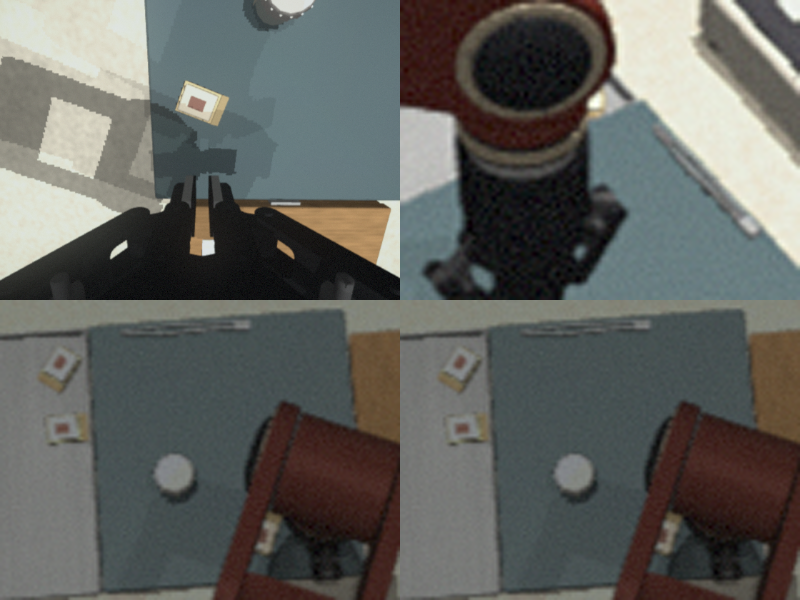

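Block C is centred on the fingers at (202,102) in the wrist view. I'll lower and push.

carry_out(
  series=[
    [0, 0, -1, 0, 0, 0, 0.1],
    [0, 0, -1, 0, 0, 0, 0.1],
    [0, 0, -0.5, 0, 0, 0, 0.1],
    [0, 0, -0.2, 0, 0, 0, 0.1],
    [0, 0, 0, 0, 0, 0, 0.1],
    [-0.02, 0.25, 0, 0, 0, 0, 0.1],
    [-0.02, 0.25, 0, 0, 0, 0, 0.1],
    [-0.02, 0.25, 0, 0, 0, 0, 0.1],
    [-0.02, 0.25, 0, 0, 0, 0, 0.1],
    [-0.02, 0.25, 0, 0, 0, 0, 0.1],
    [-0.02, 0.25, 0, 0, 0, 0, 0.1],
    [-0.02, 0.25, 0, 0, 0, 0, 0.1],
  ],
)

```text
t: 23.3
tool_pos: [0.4793, -0.0426, 0.0203]
tool_rot: [2.141, 2.299, 0.0]
contact_force: [0.8, -0.8, 1.6]
opening: 0.0087
```

```bash
python3 look.py l21
```

```text
23.3 [ 0.47931621 -0.04264258  0.02032235] [ 0.8318019  -0.84982212  1.59626727]
```

View pics/l21.png

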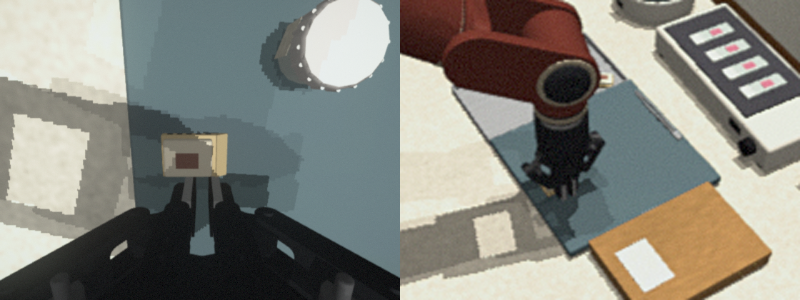

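carry_out(
  series=[
    [-0.02, 0.25, 0.06, 0, 0, 0, 0.1],
    [-0.02, 0.25, 0, 0, 0, 0, 0.1],
    [-0.02, 0.25, 0, 0, 0, 0, 0.1],
    [-0.02, 0.25, 0, 0, 0, 0, 0.1],
    [-0.02, 0.25, 0, 0, 0, 0, 0.1],
    [-0.02, 0.25, 0, 0, 0, 0, 0.1],
    [-0.02, 0.25, 0, 0, 0, 0, 0.1],
    [-0.02, 0.25, 0, 0, 0, 0, 0.1],
    [-0.02, 0.25, 0, 0, 0, 0, 0.1],
    [-0.02, 0.25, 0, 0, 0, 0, 0.1],
  ],
)

```text
t: 24.4
tool_pos: [0.4741, 0.02, 0.0216]
tool_rot: [2.141, 2.299, -0.0]
contact_force: [-0.6, -0.8, -0.3]
opening: 0.0084
```

```bash
python3 look.py l22
```

```text
24.4 [0.47407034 0.01999384 0.02157584] [-0.57959474 -0.78634974 -0.31136795]
```

View pics/l22.png

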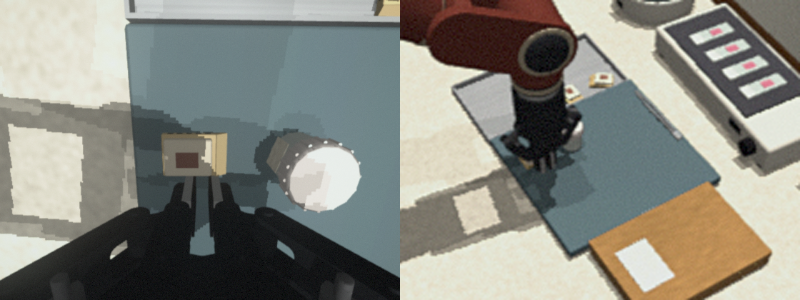

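Block C stays flat against the fingers at (194,155). I'll drift slightly in -x to give the gripper's knuckles more room past the pot.

carry_out(
  series=[
    [-0.14, 0.15, 0, 0, 0, 0, 0.1],
    [-0.14, 0.15, 0, 0, 0, 0, 0.1],
    [-0.14, 0.15, 0, 0, 0, 0, 0.1],
  ],
)

```text
t: 24.8
tool_pos: [0.4632, 0.0309, 0.0215]
tool_rot: [-2.141, -2.298, 0.0]
contact_force: [0.9, -0.5, 0.9]
opening: 0.0088
```

```bash
python3 look.py l23
```

```text
24.8 [0.46322318 0.03093243 0.02152427] [ 0.87787029 -0.52378915  0.90170013]
```

View pics/l23.png

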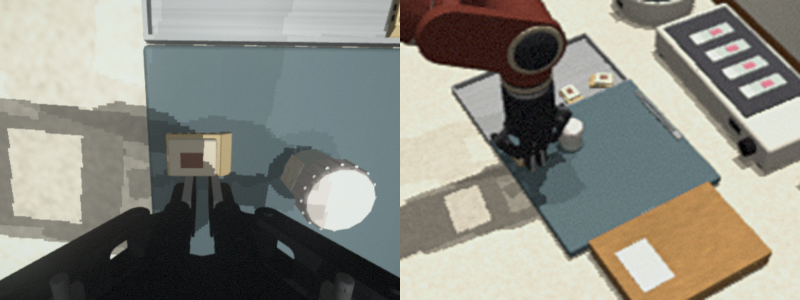

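carry_out(
  series=[
    [-0.01, 0.25, 0, 0, 0, 0, 0.1],
    [-0.01, 0.25, 0, 0, 0, 0, 0.1],
    [-0.01, 0.25, 0, 0, 0, 0, 0.1],
    [-0.01, 0.25, 0, 0, 0, 0, 0.1],
  ],
)

```text
t: 25.3
tool_pos: [0.4627, 0.0563, 0.0216]
tool_rot: [2.141, 2.299, 0.0]
contact_force: [0.1, -0.4, 0.6]
opening: 0.0087
```

```bash
python3 look.py l24
```

```text
25.3 [0.46268566 0.05633436 0.02160943] [ 0.11487713 -0.40223438  0.56868434]
```

View pics/l24.png

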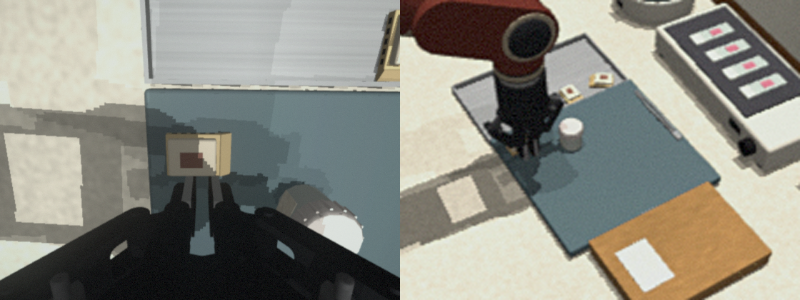

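carry_out(
  series=[
    [-0.02, 0.25, 0, 0, 0, 0, 0.1],
    [-0.01, 0.25, 0, 0, 0, 0, 0.1],
    [-0.01, 0.25, 0, 0, 0, 0, 0.1],
    [0, 0.25, 0, 0, 0, 0, 0.1],
    [0.02, 0.25, 0, 0, 0, 0, 0.1],
    [0.02, 0.25, 0, 0, 0, 0, 0.1],
    [0.02, 0.25, 0, 0, 0, 0, 0.1],
    [0, 0.25, 0, 0, 0, 0, 0.1],
  ],
)

```text
t: 26.2
tool_pos: [0.4632, 0.1063, 0.0216]
tool_rot: [2.141, 2.299, 0.0]
contact_force: [0.2, 0.6, -0.5]
opening: 0.0085
```

```bash
python3 look.py l25
```

```text
26.2 [0.46321044 0.10628459 0.0215894 ] [ 0.16531398  0.57847832 -0.45130278]
```

View pics/l25.png

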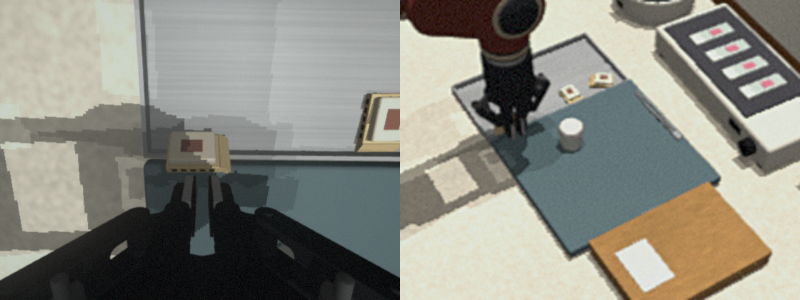

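carry_out(
  series=[
    [0, 0.25, 0, 0, 0, 0, 0.1],
    [0, 0.25, 0, 0, 0, 0, 0.1],
    [0, 0.25, 0, 0, 0, 0, 0.1],
    [0, 0.25, 0, 0, 0, 0, 0.1],
    [0, 0.25, 0, 0, 0, 0, 0.1],
    [0, 0, 0, 0, 0, 0, 0.1],
  ],
)

```text
t: 26.9
tool_pos: [0.4631, 0.1377, 0.0216]
tool_rot: [-2.14, -2.3, -0.0]
contact_force: [-0.1, -0.2, -0.0]
opening: 0.0086
```

```bash
python3 look.py l26
```

```text
26.9 [0.46312637 0.13771219 0.02160023] [-0.05455236 -0.20244505 -0.03932779]
```

View pics/l26.png

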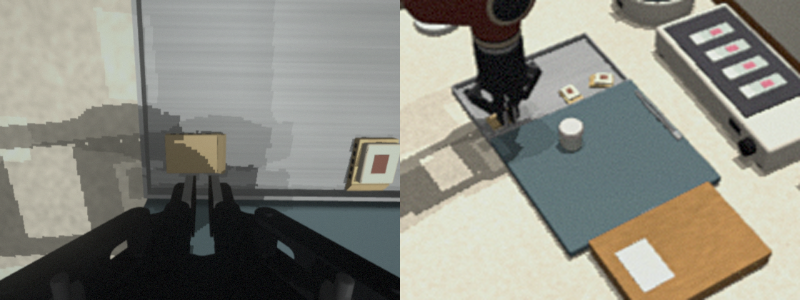

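Block C has gone over the edge and turned, so its underside is showing at (195,153). I'll advance a little more, then lift and look.

carry_out(
  series=[
    [0, 0.2, 0, 0, 0, 0, 0.1],
    [0, 0.2, 0, 0, 0, 0, 0.1],
    [0, 0.2, 0, 0, 0, 0, 0.1],
    [0, 0, 0, 0, 0, 0, 0.1],
    [0, 0, 0.6, 0, 0, 0, 0.1],
    [0, 0, 1, 0, 0, 0, 0.1],
    [0, -0.5, 1, 0, 0, 0, 0.1],
    [0.3, -1, 0.3, 0, 0, 0, 0.1],
    [0.5, -1, 0, 0, 0, 0, 0.1],
    [0.5, -1, 0, 0, 0, 0, 0.1],
  ],
)

```text
t: 28.0
tool_pos: [0.4963, 0.0637, 0.0948]
tool_rot: [2.14, 2.299, 0.002]
contact_force: [1.1, -0.3, -0.6]
opening: 0.0084
```

```bash
cat > look2.py <<'E'
import sys
from h import *
from station import ctrl
o=ctrl.get_obs();print(o['t'],o['tool_pos'],o['contact_force'])
q=ctrl.get_image('wrist');s=ctrl.get_image('side');t=ctrl.get_image('top')
r=lambda f,a,b,c,d:cv2.resize(f[a:b,c:d],(400,300),interpolation=2)
cv2.imwrite(f'pics/{sys.argv[1]}.png',np.vstack([np.hstack([r(q['frame'],0,420,0,560),r(s['frame'],150,225,200,300)]),np.hstack([r(t['frame'],150,255,170,310),r(q['frame'],0,210,100,380)])]))
E
python3 look2.py l27
```

```text
28.0 [0.49625822 0.06369268 0.09481751] [ 1.109082   -0.3421275  -0.57809834]
```

View pics/l27.png

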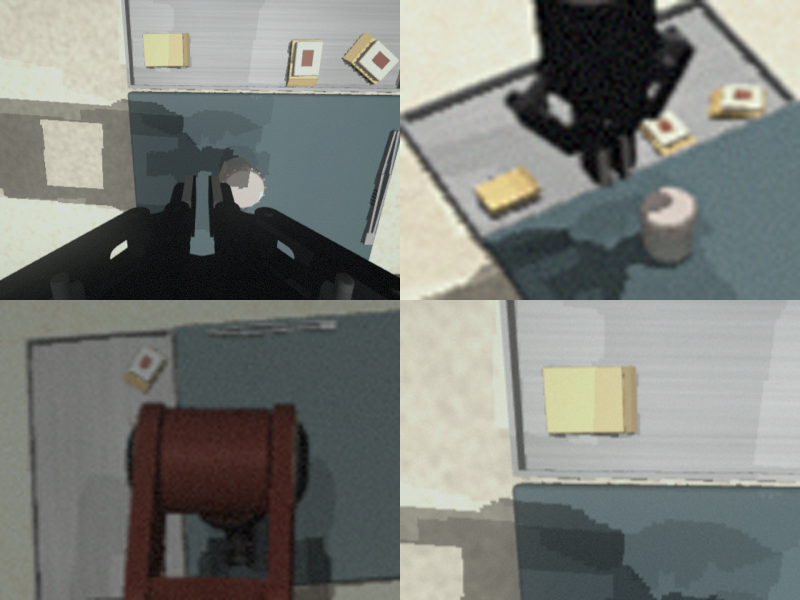

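C lies upside down, flat and well inside the tray. I'll look closely at B's tail by the wall.

carry_out(
  series=[
    [0.9, 0.5, 0.3, 0, 0, 0, 0.1],
    [0.9, 0.5, 0.3, 0, 0, 0, 0.1],
    [0.9, 0.2, 0, 0, 0, 0, 0.1],
    [0.5, 0, 0, 0, 0, 0, 0.1],
    [0, 0, 0, 0, 0, 0, 0.1],
  ],
)

```text
t: 28.65
tool_pos: [0.576, 0.095, 0.1088]
tool_rot: [-2.14, -2.299, 0.001]
contact_force: [-0.5, 1.4, -0.5]
opening: 0.0087
```

```bash
python3 look2.py l28
```

```text
28.65 [0.57602695 0.09502302 0.10879353] [-0.51916349  1.42937834 -0.46039355]
```

View pics/l28.png

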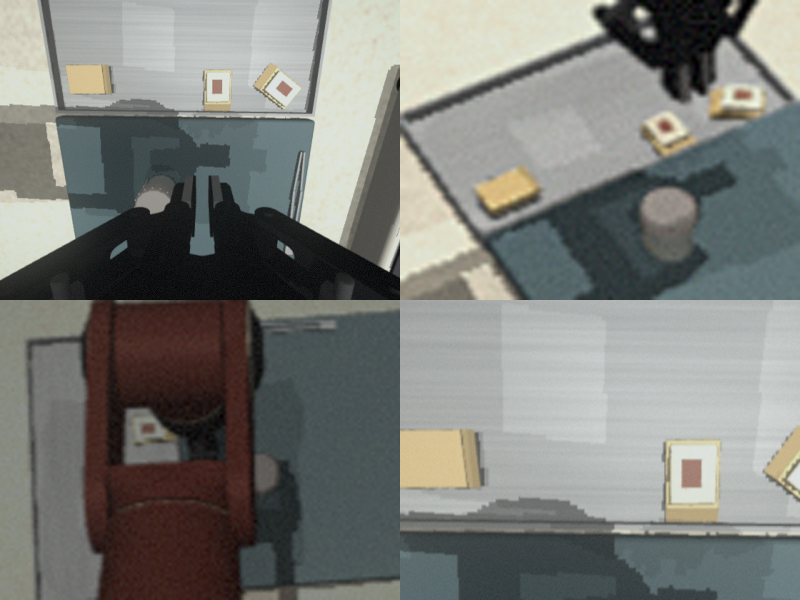

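carry_out(
  series=[
    [0.4, 0.6, -0.5, 0, 0, 0, 0.1],
    [0, 0, -1, 0, 0, 0, 0.1],
    [0, 0, -1, 0, 0, 0, 0.1],
    [0, 0, -0.7, 0, 0, 0, 0.1],
    [0, 0, -0.3, 0, 0, 0, 0.1],
    [0, 0, 0, 0, 0, 0, 0.1],
    [-0.02, 0.25, 0, 0, 0, 0, 0.1],
    [-0.02, 0.25, 0, 0, 0, 0, 0.1],
    [-0.02, 0.25, 0, 0, 0, 0, 0.1],
    [-0.02, 0.25, 0, 0, 0, 0, 0.1],
  ],
)

```text
t: 29.8
tool_pos: [0.5835, 0.1352, 0.0218]
tool_rot: [2.141, 2.299, 0.0]
contact_force: [-0.5, 0.2, 0.0]
opening: 0.0083
```

```bash
python3 look2.py l29
```

```text
29.8 [0.58354996 0.1352457  0.021775  ] [-0.4830265   0.24917459  0.03725901]
```

View pics/l29.png

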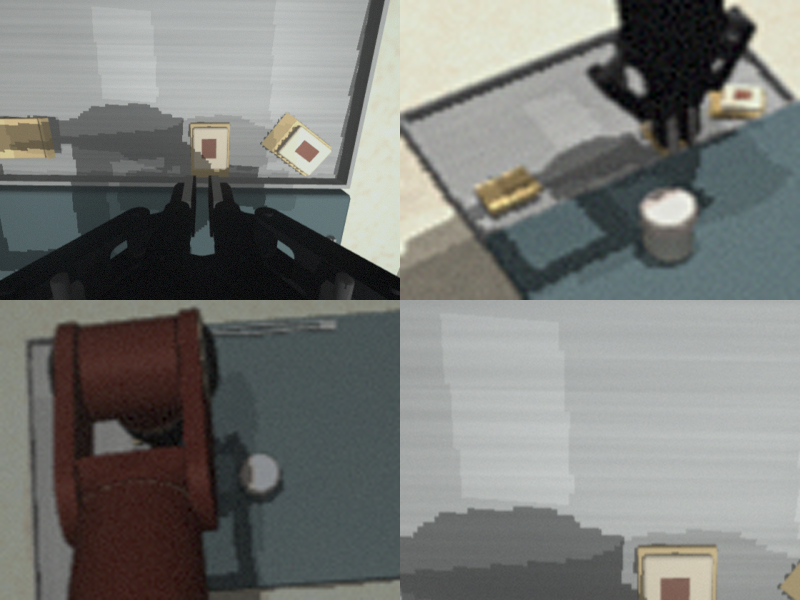

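No resistance at tail height, so B lies flat beside the wall. I'll lift away and do a final check.

carry_out(
  series=[
    [0, 0, 1, 0, 0, 0, 0.1],
    [0, 0, 1, 0, 0, 0, 0.1],
    [0, 0, 1, 0, 0, 0, 0.1],
    [0, -1, 1, 0, 0, 0, 0.1],
    [0, -1, 1, 0, 0, 0, 0.1],
    [0, -1, 1, 0, 0, 0, 0.1],
    [0, -1, 1, 0, 0, 0, 0.1],
    [0, -1, 0, 0, 0, 0, 0.1],
    [0, -1, 0, 0, 0, 0, 0.1],
    [0, -1, 0, 0, 0, 0, 0.1],
    [0, 0, 0, 0, 0, 0, 0.1],
  ],
)

```text
t: 31.05
tool_pos: [0.5835, -0.0431, 0.1966]
tool_rot: [2.145, 2.295, -0.001]
contact_force: [-0.9, 0.4, -0.6]
opening: 0.0086
```

```bash
python3 look2.py l30; python3 - <<'E'
from h import *
from station import ctrl
from scipy.spatial.transform import Rotation as Ro
c=np.array([.562,-.002]);a=.066;B=np.array([[np.cos(a),np.sin(a)],[-np.sin(a),np.cos(a)]])
for n in ['wrist','top','side']:
  o=ctrl.get_obs();q=ctrl.get_image(n)
  if n=='wrist':
    T=np.eye(4);T[:3,:3]=Ro.from_rotvec(o['tool_rot']).as_matrix();T[:3,3]=o['tool_pos']
    W=np.linalg.inv(T@np.array(q['hand_eye']));q['R']=W[:3,:3];q['t']=W[:3,3]
  for t in ['block1','pot','forceps','tray']:
   for r in ctrl.trace(q,t)[:3]:
    M=cv2.moments(r['mask'].astype(np.uint8));z={'block1':.011,'pot':.05,'forceps':.0225,'tray':.003}[t]
    w=atz(q,M['m10']/M['m00'],M['m01']/M['m00'],z)[:2]
    print(n,t,r['p'],M['m00'],w.round(3),'board frame',(B@(w-c)).round(3))
E
```

```text
31.05 [ 0.58351581 -0.04306457  0.19657328] [-0.92834806  0.39788284 -0.56141172]
wrist pot 0.63 1776.0 [0.532 0.049] board frame [-0.027  0.053]
wrist forceps 0.81 1423.0 [0.684 0.039] board frame [0.125 0.033]
top block1 0.61 145.0 [0.457 0.161] board frame [-0.094  0.169]
top block1 0.48 137.0 [0.587 0.158] board frame [0.035 0.158]
top tray 0.88 4448.0 [0.549 0.212] board frame [0.001 0.214]
side block1 0.56 95.0 [0.585 0.16 ] board frame [0.034 0.16 ]
side block1 0.47 101.0 [0.649 0.163] board frame [0.098 0.159]
side block1 0.42 103.0 [0.457 0.159] board frame [-0.094  0.168]
side pot 0.52 193.0 [0.531 0.04 ] board frame [-0.029  0.044]
side forceps 0.59 94.0 [0.688 0.019] board frame [0.127 0.012]
side tray 0.96 2543.0 [0.534 0.22 ] board frame [-0.013  0.224]
```

View pics/l30.png

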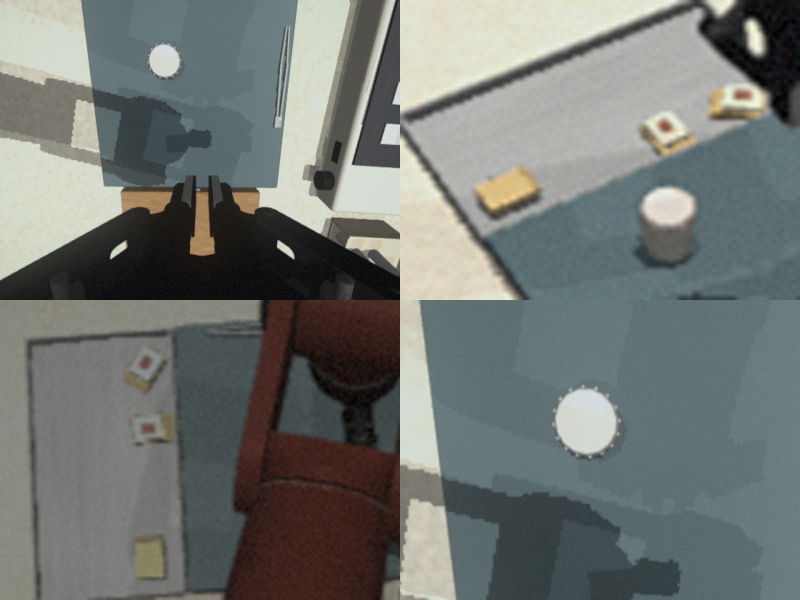

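```bash
python3 -c "
from station import ctrl
print(ctrl.finish_job())"
```

```text
the job is handed in; nothing more can be done
None
```

I swept all three wax blocks off the board into the tray and handed the job in at about 31 s of the 67 s allowed; `finish_job` reported no verdict.

**Blocks:** In the last pictures all three lie in the tray. In the board frame their centres are about (98, 159), (35, 158) and (-94, 168) mm, inside the limits for resting in the tray. The one at (-94, 168) turned over and lies wax down. The one at (35, 158) has its tail only 1–2 mm from the tray's wall. A fingertip pass at 22 mm height over that tail met no resistance, so I take it to be flat and not leaning.

**Pot and forceps:** The pot is upright, and both are where they were to within measuring error. Each camera repeats its own first reading to a few mm. The cameras differ from each other by about 10 mm on the pot and 20 mm on the forceps, as they did at the start.

**What went wrong on the way:**
- While I pushed the second block, the fingertips rode up on its cassette ledge, with about 7 N upward measured at the wrist. That is under the 15 N limit, but it did press on the block briefly. I lifted, backed off and pushed again lower.
- The first block turned sideways at the edge and then rested its tail on the tray wall. It took two more pushes to get it flat.

**Not checked:** In the last wrist picture the blocks were out of view. The top camera's network found only two of the three blocks, though the picture shows all three. I did not measure the spray bottle, beaker, petri dish or marker again; the arm never worked near them.

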